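# Sort the worktop leftovers into their trays

### The arm

A 7-joint arm with a two-finger parallel gripper is mounted at the origin on a cart in front of the work surface, level with it; the furniture and walls round the work are solid. World frame = base frame: x ahead of the robot, y to its left, z up, the work surface at z = 0. Lengths are in m, angles in rad, forces in N, time in s.
With the tool pointing down it reaches from about 0.425 to 0.925 m from the base axis. Payload 6.8 kg.
Tool frame: the origin (TCP) lies at the very end of the fingers, on their centre line; the grasp point (between the pads) lies bot.tcp_to_grasp behind it (bot.tcp_to_grasp is the distance from the TCP to the grasp point, in m); z points along the fingers, y is the line along which they close (so a half turn about z gives the same grasp; the last joint's range is limited). The gripper opens to 85 mm and grips with 20 to 120 N. Pads are 22 mm wide; open, the fingers measure 114 mm over their backs; the gripper's body (76 mm by 85 mm) begins 54 mm behind the grasp point. The pads swing forward as they close: fully open they stand 13 mm farther back than shut.
Start: joints at [1.236, 0.477, 0.022, 1.555, -0.011, 1.109, -0.083], TCP at [0.152, -0.658, 0.2] pointing down, gripper open.
Joint ranges: [-2.96, 2.96], [-0.34, 2.1], [-1.41, 1.46], [0.24, 2.44], [-1.37, 4.51], [0.17, 1.92], [-2.96, 2.96]. Speed limits (rad/s): [2.39, 2.39, 3.14, 3.14, 3.14, 3.14, 3.14].

### API

Orientations are given as a unit quaternion [w, x, y, z].
In Python, from station import bot gives the robot as it stands.
- The arm moves only by the tool servo_tool, never from a script. Its argument "motion" is a list that holds one entry, the list of rows, each a list of 7 numbers: the shift along the tool's x, y, z in m, then the turn, a rotation vector about the tool's x, y, z in units of 5 degrees (1.0 is 5 degrees), then the opening, from 0 (shut) to 1 (fully open). A call has 1 to 20 rows; each row is the pose to reach, as a shift and turn from the pose commanded when the call began, along the tool's axes at that moment; what a row does not reach only later rows make up. A row lasts 1/12 s, in which the tool goes at most 41.7 mm and 7.16 degrees, less where a joint would pass 70% of its speed; a pose out of reach is approached as far as the arm can. A call with a gripper value outside its range is refused whole. The fingers move at their own pace and stop on an object; "grip_force" is the grip in N (left out, the last holds). Time passes only in rows, so rows that repeat a pose let the fingers close. It gives the time, the measured TCP pose, the force, the opening and the grip force at its end, in the units of the state.
- bot.get_obs(): the state, without advancing time (a new reading comes with each control period).
- bot.read_camera(name): name is "side" or "top" or "wrist"; returns a dict with "img" (480x640x3 uint8, red, green, blue), "K" (3x3 intrinsics, pixels), "k1" (the pictures are not rectified: a ray, as slopes to the right and down, at radius r is drawn at 1 + k1 r^2 times it, then the intrinsics apply), "pose" (4x4, takes a point from camera to world coordinates). Camera axes: x right, y down, z forward; pixel columns grow to the right and rows downward; lengths in m; the calibration is good to about 2 mm. A picture is of the moment at which its call begins. There is no depth.
- bot.hand_in(): hands the job in; it is judged then, once.
The state is a dict: "t": time; "q": joint angles; "joint_vel": joint speeds; "joint_torque": joint torques, N m; "eef_pos": TCP position; "tool_rot": TCP orientation; "contact_force": force on the tool from outside, world axes, zero at the start; "torque": the same for the moment, N m; "gripper_width": opening from 0.0 (shut) to 1.0 (fully open); "grasp_force": force on a finger pad.
Only numpy, scipy, OpenCV 4.12 (cv2) and the standard library are available. Lean on these libraries where they do the work, as an engineer would, in place of code of your own. Each camera call takes 0.05 s, during which the arm holds its last target. There are 200 camera calls.

### The job

Tidy up the five things left on the chopping board: stand the spice jar and the salt shaker upright in the white blue-rimmed tray, one in each bay, put the lemon and the mandarin in the light wooden crate, one in each bay, and lay the peeler flat and lengthways in the black tray. Do not shift or tip the green mug and the blue vase behind.

Things in the scene. Friction and masses are not known exactly. Their poses are not given: they have to be found in the camera images.
- spice_jar: spice jar standing upright on the fixed chopping board, whose top is 22 mm above the worktop, clear round body 42 mm across with a paper label, red screw cap 45 mm across from 85 mm up to the top at 106 mm; origin at the centre of its underside, z up
- salt_shaker: salt shaker standing upright on the fixed chopping board, whose top is 22 mm above the worktop, clear round body 44 mm across up to 66 mm high, above that a grey domed cap 34 mm across up to 90 mm; origin at the centre of its underside, z up
- lemon_mid (a point): yellow lemon lying on its side on the fixed chopping board, whose top is 22 mm above the worktop, 78 mm long (its own x), 55 mm across (own y), 56 mm high; this point is its middle, 28 mm above its underside
- mandarin_mid (a point): orange mandarin on the fixed chopping board, whose top is 22 mm above the worktop, nearly a ball, 62 mm across, 60 mm high; this point is its middle, 30 mm above its underside
- peeler: white-handled vegetable peeler lying flat on the fixed chopping board, whose top is 22 mm above the worktop, 170 mm long (its own x), 25 mm wide (own y), 18 mm high; origin at the middle of its underside, z up
- white_tray: white tray with a blue rim, for seasonings, 200 mm long (its own x) by 130 mm wide (its own y) by 30 mm high outside, floor 5 mm thick; origin at the centre of its underside, z up; fixed to the worktop, walls 4 mm; one 30 mm high cross wall at its middle (own x = 0) makes two equal bays, whose centres lie at own x = +49 and -49 mm, own y = 0, each about 90 by 120 mm inside
- crate: light wooden crate, for fruit, 200 mm long (its own x) by 130 mm wide (its own y) by 30 mm high outside, floor 5 mm thick; origin at the centre of its underside, z up; fixed to the worktop, walls 5 mm, with a 15 mm post in each corner; one 30 mm high cross wall at its middle (own x = 0) makes two equal bays, whose centres lie at own x = +49 and -49 mm, own y = 0, each about 90 by 120 mm inside
- dark_tray: black cutlery tray with a grey rim and ribbed floor, 200 mm long (its own x) by 130 mm wide (its own y) by 30 mm high outside, floor 5 mm thick; origin at the centre of its underside, z up; fixed to the worktop, walls 4 mm; a single undivided bay 192 by 122 mm
- green_mug: green mug, 89 mm across, 91 mm high, standing behind the work; bystander; origin at the centre of its underside
- blue_vase: slim blue vase, 85 mm across, 161 mm high, standing behind the work; bystander; origin at the centre of its underside. Above and behind it hangs a microwave cabinet, from world x = 0.62 on, 0.45 m above the worktop; a tall end panel and the fridge close off the worktop on the right, from world y = -0.366

How it is judged:
At the end, for the whole second after the job is handed in: Spice jar and salt shaker upright (0.15 rad) on the white tray's floor, one each side of its cross wall; lemon and mandarin down in the crate, one each side of its cross wall; peeler flat on the black tray's floor within 0.4 rad of its long axis; all at rest, mug and vase undisturbed (((x of spice_jar in the frame of white_tray between 0.025 and 0.085 m and x of salt_shaker in the frame of white_tray between -0.085 and -0.025 m) or (x of salt_shaker in the frame of white_tray between 0.025 and 0.085 m and x of spice_jar in the frame of white_tray between -0.085 and -0.025 m)) and ((x of lemon_mid in the frame of crate between 0.025 and 0.085 m and x of mandarin_mid in the frame of crate between -0.085 and -0.025 m) or (x of mandarin_mid in the frame of crate between 0.025 and 0.085 m and x of lemon_mid in the frame of crate between -0.085 and -0.025 m)) and y of spice_jar in the frame of white_tray between -0.05 and 0.05 m and z of each of spice_jar, salt_shaker in the frame of white_tray below 0.012 m and angle between each of spice_jar, salt_shaker's own z axis and vertical below 0.15 rad and linear speed of each of spice_jar, salt_shaker, peeler below 0.02 m/s and y of salt_shaker in the frame of white_tray between -0.05 and 0.05 m and y of lemon_mid in the frame of crate between -0.05 and 0.05 m and z of each of lemon_mid, mandarin_mid in the frame of crate below 0.05 m and y of mandarin_mid in the frame of crate between -0.05 and 0.05 m and x of peeler in the frame of dark_tray between -0.04 and 0.04 m and y of peeler in the frame of dark_tray between -0.055 and 0.055 m and z of peeler in the frame of dark_tray below 0.022 m and angle between the x axis of peeler and the x axis of dark_tray, either way round below 0.4 rad); the robot touches nothing.
It fails at once if the green mug is shifted by more than 30 mm or tipped (distance of green_mug from where it was at the start of the episode above 0.03 m or angle between green_mug's own z axis and vertical above 0.3 rad).
It fails at once if the blue vase is shifted by more than 30 mm or tipped (distance of blue_vase from where it was at the start of the episode above 0.03 m or angle between blue_vase's own z axis and vertical above 0.3 rad).
It also fails if it takes over 131 s, if anything falls off the work surface, if the arm or the gripper's body presses on something with over 40 N, if the wrist force passes 120 N, or if a joint passes its speed limit or range.

## Working session

There is one attempt and no reset: what is moved stays moved. The work goes in short steps, Python scripts to look and compute and a tool call to move; the robot and the scene stay as the last step left them, time stands still between calls to the robot, and variables do not carry over. Pictures are saved under pics/ and viewed, at most 14 in all, crops included, and the job is handed in when it is done.

Besides the shell and the picture viewer there is one more tool, called after ">>>" in YAML: its name, and indented under it one key for each argument. servo_tool: Moves the arm, as the interface text tells. Its arguments: {"type":"object","properties":{"motion":{"type":"array"},"grip_force":{"type":"number"}},"required":["motion"]}

```bash
ls; mkdir -p pics; python3 - <<'E'
from station import bot
import cv2,numpy as np
o=bot.get_obs(); print(o, bot.tcp_to_grasp)
for n in("top","side"):
    c=bot.read_camera(n); cv2.imwrite(f"pics/{n}0.png",c["img"][:,:,::-1]); print(n,c["K"],c["k1"],c["pose"])
E
```

```text
pics
{'t': 0.0, 'q': array([ 1.23589902,  0.47781883,  0.02234658,  1.5564463 , -0.01150917,
        1.10930196, -0.08308119]), 'joint_vel': array([ 0.00102016,  0.00090318, -0.00038225,  0.00127462, -0.00112914,
       -0.00129356, -0.00034869]), 'joint_torque': array([-5.88177736e-04, -5.96454656e+01,  1.60799492e+00, -2.81204689e+01,
        1.25565694e-02,  9.27569607e-03, -7.05232225e-06]), 'eef_pos': array([ 0.15161302, -0.65708621,  0.19911552]), 'tool_rot': array([-9.07279550e-04,  9.93575122e-01,  1.13170773e-01, -1.70206758e-04]), 'contact_force': array([-0.16839131,  0.78374641,  0.26347499]), 'torque': array([ 0.01619855, -0.02171771, -0.04293642]), 'grasp_force': 0.0, 'gripper_width': 1.0014891946500384} 0.0187
top [[471.07970084   0.         312.37831236]
 [  0.         471.07970084 242.80533313]
 [  0.           0.           1.        ]] 0.0029232583107721964 [[-0.02874777 -0.9877708   0.15323973  0.41164372]
 [-0.99956881  0.02932452  0.00150438  0.11049998]
 [-0.00597967 -0.1531304  -0.9881879   1.09944066]
 [ 0.          0.          0.          1.        ]]
side [[556.33898316   0.         321.92557217]
 [  0.         556.33898316 243.75604134]
 [  0.           0.           1.        ]] -0.15964985034380405 [[-0.83167458 -0.39291718  0.39234358  0.09992036]
 [-0.55525623  0.5920842  -0.58406063  0.84757789]
 [-0.00281298 -0.7035996  -0.71059109  0.97979749]
 [ 0.          0.          0.          1.        ]]
```

View pics/top0.png

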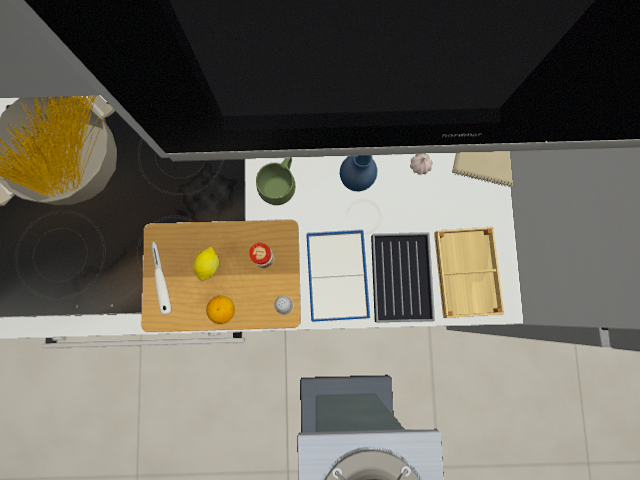

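View pics/side0.png

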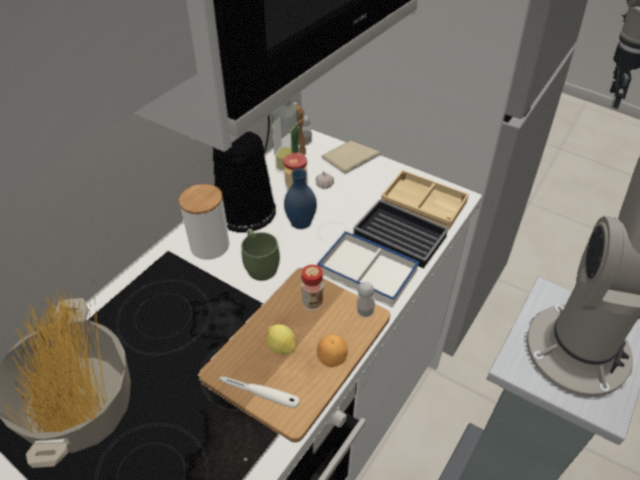

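```bash
cat > h.py <<'E'
from station import bot
import cv2,numpy as np
from scipy.spatial.transform import Rotation as R
def ray(c,p):
    d=np.array([c["k1"],0,0,0,0.])
    u=cv2.undistortPoints(np.array([[p]],float),c["K"],d)[0,0]
    v=c["pose"][:3,:3]@[u[0],u[1],1]; return c["pose"][:3,3],v
def at(c,p,z):
    o,v=ray(c,p); return (o+v*(z-o[2])/v[2])
def proj(c,P):
    M=np.linalg.inv(c["pose"]); q,_=cv2.projectPoints(np.array([P],float),cv2.Rodrigues(M[:3,:3])[0],M[:3,3],c["K"],np.array([c["k1"],0,0,0,0.])); return q[0,0]
def blob(c,lo,hi,box):
    h=cv2.cvtColor(c["img"],cv2.COLOR_RGB2HSV); m=cv2.inRange(h,np.array(lo),np.array(hi)); k=np.zeros_like(m); x0,y0,x1,y1=box; k[y0:y1,x0:x1]=m[y0:y1,x0:x1]
    n,l,s,ce=cv2.connectedComponentsWithStats(k); i=1+np.argmax(s[1:,4]); return ce[i],s[i],l==i
def tool():
    o=bot.get_obs(); q=o["tool_rot"]; return o["eef_pos"],R.from_quat([q[1],q[2],q[3],q[0]])
E
python3 - <<'E'
from h import *
np.set_printoptions(precision=4,suppress=True)
T=bot.read_camera("top");S=bot.read_camera("side")
for n,lo,hi,bt,bs,z in [("lemon",(22,120,80),(34,255,255),(185,240,225,285),(260,320,305,360),.05),("mand",(8,200,120),(20,255,255),(200,290,240,330),(310,325,355,370),.052)]:
    for c,b in((T,bt),(S,bs)):
        ce,s,m=blob(c,lo,hi,b); p=at(c,ce,z); print(n,ce,s,p)
        if c is T and n=="lemon":
            ys,xs=np.nonzero(m); P=np.array([at(T,(x,y),z)[:2] for x,y in zip(xs,ys)]); w,v=np.linalg.eigh(np.cov(P.T)); print("axes",4*np.sqrt(w),v[:,1],np.arctan2(v[1,1],v[0,1]))
for n,c,p,z in [("jarcap",T,(260.5,252),.128),("jarcap",S,(313,270),.128),("shak",T,(284,303.5),.112),("shak",S,(366,286),.108),
  ("pA",T,(155,243),.03),("pB",T,(165,311),.035),("pA",S,(221,379),.03),("pB",S,(297,400),.035),("board",T,(145,223),.022),("boardBR",T,(300,328),.022),("boardBL",T,(141,331),.022),
  ("mug",T,(276,182),.091),("vase",T,(358,172),.08),("edge",T,(520,324),0),("boardTL",T,(298,220),.022)]: print(n,at(c,p,z))
for n,P in {"white":[(307,232),(365,230),(369,318),(312,321)],"dark":[(372,234),(430,232),(434,319),(376,322)],"crate":[(436,229),(494,227),(502,314),(442,318)]}.items():
    Q=np.array([at(T,p,.03) for p in P]); d=Q[0]+Q[1]-Q[2]-Q[3]; print(n,Q.mean(0),np.arctan2(d[1],d[0]),np.linalg.norm(d)/2,np.linalg.norm(Q[0]-Q[1]))
big=lambda c,b:cv2.resize(c["img"][b[1]:b[3],b[0]:b[2],::-1],(800,600),interpolation=cv2.INTER_CUBIC)
cv2.imwrite("pics/topc.png",big(T,(130,215,310,350)))
cv2.imwrite("pics/topd.png",big(T,(295,200,515,365)))
E
```

```text
lemon [205.5462 263.5962] [193 247  26  34 639] [0.5343 0.3528 0.05  ]
axes [0.056  0.0739] [-0.9557  0.2942] 2.842971942908928
lemon [280.1854 340.6794] [267 324  29  30 577] [0.5307 0.3586 0.05  ]
mand [218.6272 311.2369] [206 296  29  28 287] [0.4277 0.3229 0.052 ]Traceback (most recent call last):
  File "<stdin>", line 6, in <module>
  File "h.py", line 14, in blob
    n,l,s,ce=cv2.connectedComponentsWithStats(k); i=1+np.argmax(s[1:,4]); return ce[i],s[i],l==i
                                                      ~~~~~~~~~^^^^^^^^^
    return _wrapfunc(a, 'argmax', axis=axis, out=out, **kwds)
    return bound(*args, **kwds)
ValueError: attempt to get argmax of an empty sequence
```

```bash
python3 - <<'E'
from h import *
np.set_printoptions(precision=4,suppress=True)
T=bot.read_camera("top");S=bot.read_camera("side")
for n,c,p,z in [("mand",T,(220.5,309.5),.052),("mand",S,(332,349),.052),("jarcap",T,(260.5,252),.128),("jarcap",S,(313,270),.128),("shak",T,(284,303.5),.112),("shak",S,(366,286),.108),
  ("pA",T,(155,243),.03),("pB",T,(165,311),.035),("pA",S,(221,379),.03),("pB",S,(297,400),.035),("board",T,(145,223),.022),("boardBR",T,(300,328),.022),("boardBL",T,(141,331),.022),
  ("mug",T,(276,182),.091),("vase",T,(358,172),.08),("edge",T,(520,324),0),("boardTR",T,(298,220),.022)]: print(n,at(c,p,z))
for n,P in {"white":[(307,232),(365,230),(369,318),(312,321)],"dark":[(372,234),(430,232),(434,319),(376,322)],"crate":[(436,229),(494,227),(502,314),(442,318)]}.items():
    Q=np.array([at(T,p,.03) for p in P]); d=Q[0]+Q[1]-Q[2]-Q[3]; print(n,Q.mean(0),np.arctan2(d[1],d[0]),np.linalg.norm(d)/2,np.linalg.norm(Q[0]-Q[1]))
big=lambda c,b:cv2.resize(c["img"][b[1]:b[3],b[0]:b[2],::-1],(800,600),interpolation=cv2.INTER_CUBIC)
cv2.imwrite("pics/topc.png",big(T,(130,215,310,350)))
cv2.imwrite("pics/sidec.png",big(S,(200,250,400,400)))
cv2.imwrite("pics/topd.png",big(T,(295,200,515,365)))
E
```

```text
mand [0.4314 0.3188 0.052 ]
mand [0.4322 0.3186 0.052 ]
jarcap [0.5461 0.2205 0.128 ]
jarcap [0.5433 0.2209 0.128 ]
shak [0.4388 0.1747 0.112 ]
shak [0.438  0.1825 0.108 ]
pA [0.5878 0.4741 0.03  ]
pB [0.432  0.4465 0.035 ]
pA [0.582  0.4869 0.03  ]
pB [0.4301 0.4426 0.035 ]
board [0.6371 0.5013 0.022 ]
boardBR [0.3855 0.1456 0.022 ]
boardBL [0.3892 0.5039 0.022 ]
mug [0.7064 0.1885 0.091 ]
vase [0.7272 0.0053 0.08  ]
edge [ 0.3797 -0.3583  0.    ]
boardTR [0.6335 0.1441 0.022 ]
white [0.5026 0.0555 0.03  ] 0.013615812674660083 0.2015609094797041 0.13379358115328738
dark [ 0.4949 -0.0912  0.03  ] -0.012580906732344141 0.19874869813939747 0.13354179536890629
crate [ 0.5014 -0.2402  0.03  ] -0.00025235013787026976 0.20035246581464153 0.1335568919935849
```

View pics/topc.png

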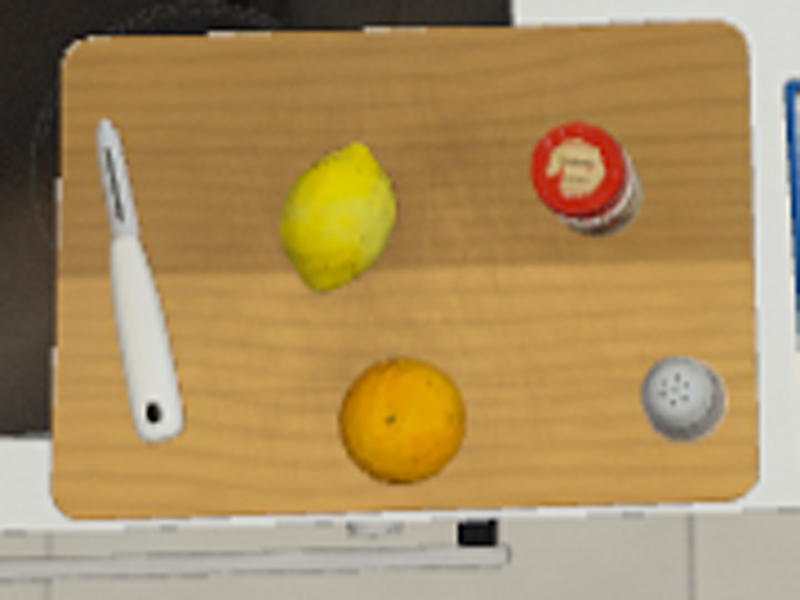

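View pics/sidec.png

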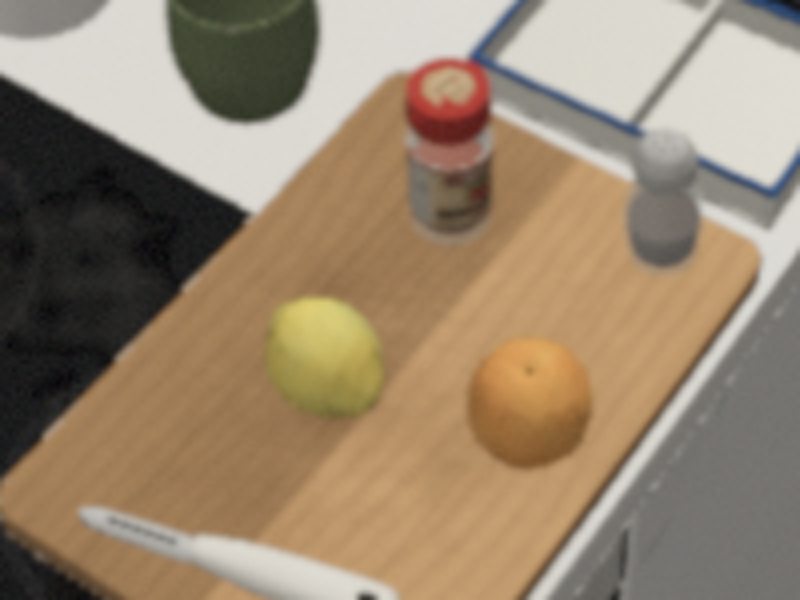

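View pics/topd.png

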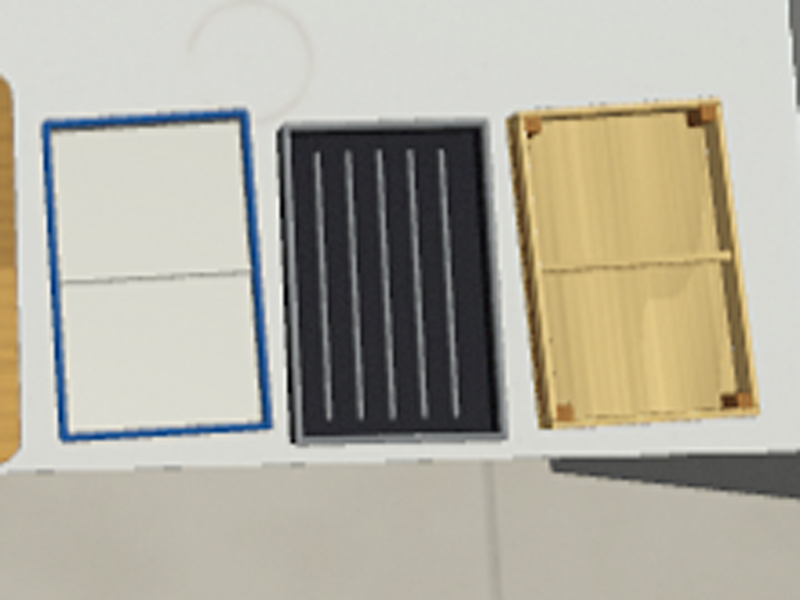

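The top view shows the jar cap at (260,253), shaker (284,304), lemon (206,264), mandarin (221,310) and peeler from (154,242) to (166,314). The trays lie at columns 307–502, with long axes along world x. The two cameras agree to within about 5 mm. First I'll go round the panel corner.

>>> servo_tool:
  motion:
    - [[0.03, -0.03, -0.01, 0, 0, 1.0, 1], [0.05, -0.07, -0.02, 0, 0, 2.0, 1], [0.07, -0.11, -0.03, 0, 0, 2.6, 1], [0.08, -0.15, -0.04, 0, 0, 2.6, 1], [0.09, -0.18, -0.05, 0, 0, 2.6, 1], [0.094, -0.192, -0.05, 0, 0, 2.6, 1], [0.094, -0.192, -0.05, 0, 0, 2.6, 1], [0.094, -0.192, -0.05, 0, 0, 2.6, 1]]
  grip_force: 50

```text
t: 0.97
eef_pos: [0.2004, -0.4494, 0.2507]
tool_rot: [0.001, 1.0, 0.001, 0.0]
contact_force: [-0.7, -0.9, -0.2]
gripper_width: 1.0
grasp_force: 0.0
```

```bash
python3 - <<'E'
from h import *
T=bot.read_camera("top")
a=at(T,(154.1,242),.03);b=at(T,(166,314),.034);print("peeler",(a+b)/2,a-b,np.arctan2(*(a-b)[1::-1]),np.linalg.norm(a-b))
print(at(T,(283.7,304.6),.11),at(T,(259.8,253.3),.128))
p,r=tool();print(p,r.as_matrix().round(3))
E
```

```text
peeler [0.50773509 0.46036102 0.032     ] [ 0.16487017  0.03178687 -0.004     ] 0.1904623957633742 0.1679540964809659
[0.43660298 0.17548565 0.11      ] [0.54344286 0.22198085 0.128     ]
[ 0.20011544 -0.45022807  0.25037998] [[ 1.    -0.     0.   ]
 [-0.    -1.    -0.001]
 [ 0.     0.001 -1.   ]]
```

>>> servo_tool:
  motion:
    - [[0.02, -0.033, 0, 0, 0, 0, 1], [0.04, -0.065, 0, 0, 0, 0, 1], [0.06, -0.098, 0, 0, 0, 0, 1], [0.08, -0.13, 0, 0, 0, 0, 1], [0.1, -0.16, 0, 0, 0, 0, 1], [0.12, -0.19, 0, 0, 0, 0, 1], [0.14, -0.22, 0, 0, 0, 0, 1], [0.16, -0.25, 0, 0, 0, 0, 1], [0.18, -0.28, 0, 0, 0, 0, 1], [0.2, -0.31, 0, 0, 0, 0, 1], [0.22, -0.345, 0, 0, 0, 0, 1], [0.24, -0.38, 0, 0, 0, 0, 1], [0.255, -0.415, 0, 0, 0, 0, 1], [0.27, -0.45, 0, 0, 0, 0, 1], [0.285, -0.485, 0, 0, 0, 0, 1], [0.3, -0.525, 0, 0, 0, 0, 1], [0.312, -0.565, 0, 0, 0, 0, 1], [0.324, -0.605, 0, 0, 0, 0, 1], [0.336, -0.645, 0, 0, 0, 0, 1], [0.344, -0.671, 0, 0, 0, 0, 1]]

```text
t: 2.68
eef_pos: [0.5459, 0.2249, 0.2492]
tool_rot: [-0.001, 1.0, 0.0, -0.001]
contact_force: [0.4, 0.2, -0.3]
gripper_width: 0.997
grasp_force: 0.0
```

>>> servo_tool:
  motion:
    - [[0, 0, 0.03, 0, 0, 0, 1], [0, 0, 0.065, 0, 0, 0, 1], [0, 0, 0.1, 0, 0, 0, 1], [0, 0, 0.1, 0, 0, 0, 1]]

```text
t: 3.02
eef_pos: [0.5414, 0.218, 0.1424]
tool_rot: [0.002, 1.0, -0.001, -0.006]
contact_force: [-1.0, -0.7, -1.4]
gripper_width: 0.997
grasp_force: 0.0
```

```bash
python3 - <<'E'
from h import *
p,r=tool();print(p,r.as_matrix().round(3))
c=bot.read_camera("wrist"); cv2.imwrite("pics/w1.png",c["img"][:,:,::-1]); print(proj(c,[.544,.2212,.128]),proj(c,p),c["pose"])
E
```

```text
[0.54138845 0.218048   0.14242331] [[ 1.    -0.002 -0.012]
 [-0.002 -1.    -0.004]
 [-0.012  0.004 -1.   ]]
[312.01930087 264.72696888] [317.3923855  278.08630021] [[-0.00159326 -0.95810192 -0.28642307  0.61400621]
 [-0.9999909   0.00266034 -0.00333643  0.21892897]
 [ 0.00395862  0.28641514 -0.95809744  0.31484382]
 [ 0.          0.          0.          1.        ]]
```

View pics/w1.png

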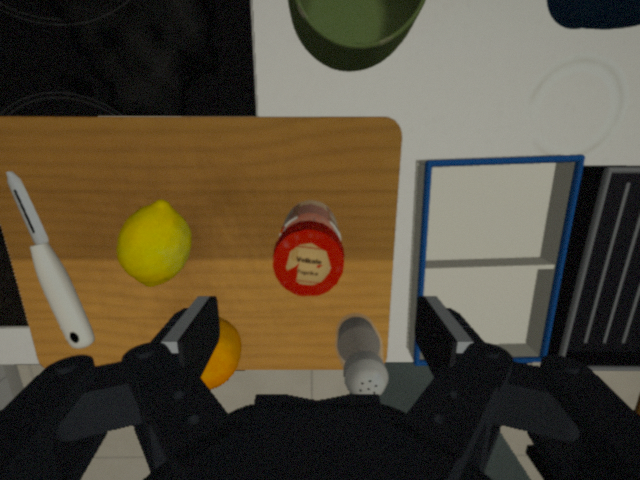

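The jar cap is at (308,259), 5 px from its predicted place, and the fingers straddle it. Descending and gripping.

>>> servo_tool:
  motion:
    - [[0.001, -0.002, 0.025, 0, 0, 0, 1], [0.001, -0.002, 0.05, 0, 0, 0, 1], [0.001, -0.002, 0.07, 0, 0, 0, 1], [0.001, -0.002, 0.08, 0, 0, 0, 1], [0.001, -0.002, 0.083, 0, 0, 0, 1], [0.001, -0.002, 0.083, 0, 0, 0, 1], [0.001, -0.002, 0.083, 0, 0, 0, 0.1], [0.001, -0.002, 0.083, 0, 0, 0, 0.1], [0.001, -0.002, 0.083, 0, 0, 0, 0.1], [0.001, -0.002, 0.083, 0, 0, 0, 0.1], [0.001, -0.002, 0.083, 0, 0, 0, 0.1], [0.001, -0.002, 0.083, 0, 0, 0, 0.1], [0.001, -0.002, 0.083, 0, 0, 0, 0.1], [0.001, -0.002, 0.083, 0, 0, 0, 0.1]]

```text
t: 4.23
eef_pos: [0.5462, 0.2238, 0.0685]
tool_rot: [-0.0, 1.0, -0.0, 0.001]
contact_force: [-0.3, 0.1, 7.1]
gripper_width: 0.507
grasp_force: 50.2
```

>>> servo_tool:
  motion:
    - [[0, 0, -0.01, 0, 0, 0, 0.1], [0, 0, -0.03, 0, 0, 0, 0.1], [0, 0, -0.055, 0, 0, 0, 0.1], [0, 0.01, -0.075, 0, 0, 0, 0.1], [0.001, 0.03, -0.08, 0, 0, 0, 0.1], [0.002, 0.055, -0.08, 0, 0, 0, 0.1], [0.003, 0.085, -0.08, 0, 0, 0, 0.1], [0.004, 0.115, -0.08, 0, 0, 0, 0.1], [0.005, 0.14, -0.08, 0, 0, 0, 0.1], [0.006, 0.16, -0.08, 0, 0, 0, 0.1], [0.007, 0.167, -0.08, 0, 0, 0, 0.1], [0.007, 0.167, -0.07, 0, 0, 0, 0.1], [0.007, 0.167, -0.05, 0, 0, 0, 0.1], [0.007, 0.167, -0.03, 0, 0, 0, 0.1], [0.007, 0.167, -0.012, 0, 0, 0, 0.1], [0.007, 0.167, 0.0, 0, 0, 0, 0.1], [0.007, 0.167, 0.008, 0, 0, 0, 0.1], [0.007, 0.167, 0.013, 0, 0, 0, 0.1], [0.007, 0.167, 0.016, 0, 0, 0, 0.1], [0.007, 0.167, 0.016, 0, 0, 0, 0.1]]

```text
t: 5.9
eef_pos: [0.5523, 0.0569, 0.051]
tool_rot: [-0.0, 1.0, 0.0, -0.0]
contact_force: [-0.3, 1.2, -1.3]
gripper_width: 0.506
grasp_force: 50.9
```

>>> servo_tool:
  motion:
    - [[0, 0, 0.001, 0, 0, 0, 0.3], [0, 0, 0.001, 0, 0, 0, 0.6], [0, 0, 0.001, 0, 0, 0, 1], [0, 0, 0.001, 0, 0, 0, 1], [0, 0, 0.001, 0, 0, 0, 1], [0, 0, -0.01, 0, 0, 0, 1], [0, 0, -0.04, 0, 0, 0, 1], [0, 0, -0.08, 0, 0, 0, 1], [0, 0, -0.115, 0, 0, 0, 1], [-0.01, -0.01, -0.13, 0, 0, 0, 1], [-0.03, -0.035, -0.13, 0, 0, 0, 1], [-0.055, -0.06, -0.13, 0, 0, 0, 1], [-0.08, -0.085, -0.13, 0, 0, 0, 1], [-0.105, -0.11, -0.13, 0, 0, 0, 1], [-0.115, -0.12, -0.13, 0, 0, 0, 1], [-0.115, -0.12, -0.12, 0, 0, 0, 1], [-0.115, -0.12, -0.12, 0, 0, 0, 1], [-0.115, -0.12, -0.12, 0, 0, 0, 1]]

```text
t: 7.4
eef_pos: [0.4378, 0.1752, 0.1709]
tool_rot: [0.0, 1.0, -0.001, -0.0]
contact_force: [0.4, -0.5, -0.1]
gripper_width: 1.001
grasp_force: 0.0
```

```bash
python3 - <<'E'
from h import *
p,r=tool();print(p)
c=bot.read_camera("wrist"); cv2.imwrite("pics/w2.png",c["img"][:,:,::-1]); print(proj(c,[.437,.176,.112]),proj(c,[.437,.176,.022]),proj(c,p-[0,0,.05]),proj(c,[.5515,.056,.111]))
E
```

```text
[0.4378278  0.17520489 0.17085101]
[316.13331407 248.61309559] [316.28252254 221.99783566] [317.23374945 251.17662998] [503.98777185  76.32629764]
```

View pics/w2.png

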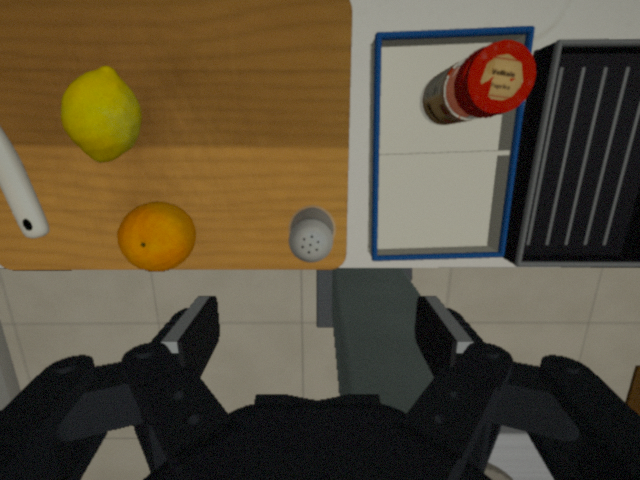

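The jar stands upright in the far bay, with its cap at (497,78). The shaker cap is at (311,241) between the fingers, so I'll pick it up next.

>>> servo_tool:
  motion:
    - [[0.002, -0.001, 0.03, 0, 0, 0, 1], [0.002, -0.001, 0.06, 0, 0, 0, 1], [0.002, -0.001, 0.09, 0, 0, 0, 1], [0.002, -0.001, 0.11, 0, 0, 0, 1], [0.002, -0.001, 0.118, 0, 0, 0, 1], [0.002, -0.001, 0.121, 0, 0, 0, 1], [0.002, -0.001, 0.121, 0, 0, 0, 1], [0.002, -0.001, 0.121, 0, 0, 0, 0.1], [0.002, -0.001, 0.121, 0, 0, 0, 0.1], [0.002, -0.001, 0.121, 0, 0, 0, 0.1], [0.002, -0.001, 0.121, 0, 0, 0, 0.1], [0.002, -0.001, 0.121, 0, 0, 0, 0.1], [0.002, -0.001, 0.121, 0, 0, 0, 0.1], [0.002, -0.001, 0.121, 0, 0, 0, 0.1]]

```text
t: 8.62
eef_pos: [0.4401, 0.1778, 0.051]
tool_rot: [-0.0, 1.0, -0.0, 0.001]
contact_force: [-0.7, -0.4, 6.8]
gripper_width: 0.371
grasp_force: 49.0
```

>>> servo_tool:
  motion:
    - [[0, 0, -0.01, 0, 0, 0, 0.1], [0, 0, -0.03, 0, 0, 0, 0.1], [0, 0, -0.055, 0, 0, 0, 0.1], [0.002, 0.01, -0.075, 0, 0, 0, 0.1], [0.005, 0.03, -0.08, 0, 0, 0, 0.1], [0.008, 0.055, -0.08, 0, 0, 0, 0.1], [0.011, 0.08, -0.08, 0, 0, 0, 0.1], [0.014, 0.1, -0.08, 0, 0, 0, 0.1], [0.014, 0.115, -0.08, 0, 0, 0, 0.1], [0.014, 0.122, -0.08, 0, 0, 0, 0.1], [0.014, 0.122, -0.07, 0, 0, 0, 0.1], [0.014, 0.122, -0.05, 0, 0, 0, 0.1], [0.014, 0.122, -0.03, 0, 0, 0, 0.1], [0.014, 0.122, -0.01, 0, 0, 0, 0.1], [0.014, 0.122, 0.003, 0, 0, 0, 0.1], [0.014, 0.122, 0.003, 0, 0, 0, 0.1]]

```text
t: 9.95
eef_pos: [0.4507, 0.0567, 0.0445]
tool_rot: [-0.0, 1.0, 0.001, -0.003]
contact_force: [-0.6, 0.4, -1.3]
gripper_width: 0.37
grasp_force: 49.9
```

```bash
python3 - <<'E'
from h import *
p,r=tool();print(p)
S=bot.read_camera("side");cv2.imwrite("pics/s2.png",cv2.resize(S["img"][200:350,270:470,::-1],(800,600),interpolation=cv2.INTER_CUBIC))
E
```

```text
[0.45074351 0.05667705 0.0444538 ]
```

View pics/s2.png

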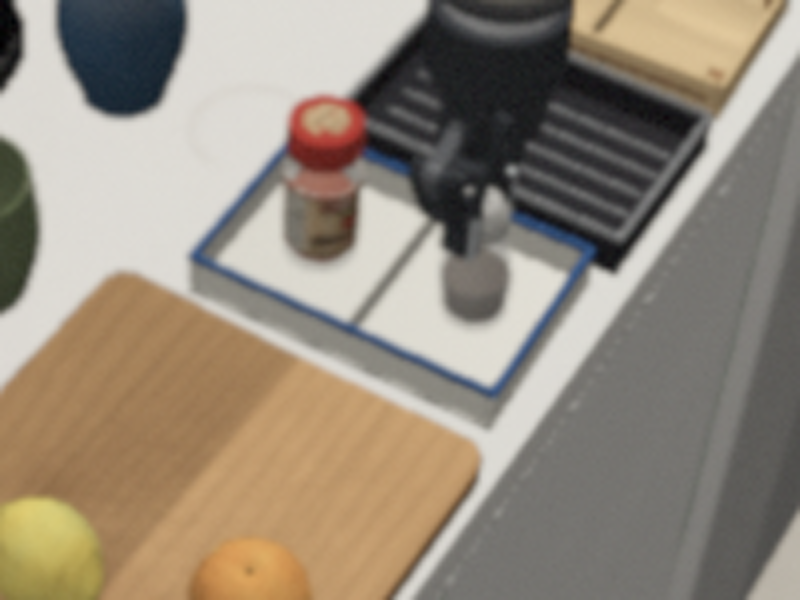

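The shaker is held upright over the near bay at crop (475,290), and the jar stands in the far bay. Lowering gently.

>>> servo_tool:
  motion:
    - [[0, 0, 0.004, 0, 0, 0, 0.1], [0, 0, 0.008, 0, 0, 0, 0.1], [0, 0, 0.011, 0, 0, 0, 0.1], [0, 0, 0.013, 0, 0, 0, 0.1], [0, 0, 0.013, 0, 0, 0, 0.1], [0, 0, 0.013, 0, 0, 0, 0.1]]

```text
t: 10.5
eef_pos: [0.4534, 0.0554, 0.0342]
tool_rot: [0.0, 1.0, -0.0, 0.0]
contact_force: [0.0, 0.4, -0.7]
gripper_width: 0.368
grasp_force: 49.9
```

>>> servo_tool:
  motion:
    - [[0, 0, 0.001, 0, 0, 0, 0.1], [0, 0, 0.002, 0, 0, 0, 0.1], [0, 0, 0.002, 0, 0, 0, 0.4], [0, 0, 0.002, 0, 0, 0, 0.7], [0, 0, 0.002, 0, 0, 0, 0.9], [0, 0, 0.002, 0, 0, 0, 0.9], [0, 0, -0.01, 0, 0, 0, 0.9], [0, 0, -0.04, 0, 0, 0, 0.9], [0, 0, -0.08, 0, 0, 0, 0.9], [0, 0, -0.115, 0, 0, 0, 0.9], [0, -0.02, -0.12, 0, 0, 0, 1], [-0.005, -0.055, -0.12, 0, 0, 0, 1], [-0.01, -0.09, -0.12, 0, 0, 0, 1], [-0.014, -0.125, -0.12, 0, 0, 0, 1], [-0.018, -0.16, -0.12, 0, 0, 0, 1], [-0.02, -0.195, -0.12, 0, 0, 0, 1], [-0.02, -0.225, -0.11, 0, 0, 0, 1], [-0.02, -0.25, -0.1, 0, 0, 0, 1], [-0.02, -0.264, -0.09, 0, 0, 0, 1], [-0.02, -0.264, -0.09, 0, 0, 0, 1]]

```text
t: 12.17
eef_pos: [0.4313, 0.3226, 0.1225]
tool_rot: [-0.001, 1.0, 0.002, -0.001]
contact_force: [-0.0, -0.8, -0.8]
gripper_width: 0.996
grasp_force: 0.0
```

>>> servo_tool:
  motion:
    - [[0, 0, 0, 0, 0, 0, 1], [0, 0, 0, 0, 0, 0, 1]]

```text
t: 12.33
eef_pos: [0.4335, 0.3183, 0.1241]
tool_rot: [0.001, 1.0, -0.0, -0.0]
contact_force: [-0.4, 0.1, 0.3]
gripper_width: 1.002
grasp_force: 0.0
```

```bash
python3 - <<'E'
from h import *
p,r=tool();print(p)
c=bot.read_camera("wrist"); cv2.imwrite("pics/w3.png",c["img"][:,:,::-1]); print(proj(c,[.4318,.3187,.052]),at(c,(316,240),.052))
E
```

```text
[0.43351733 0.31830275 0.12410768]
[316.67081403 244.68705035] [0.43556551 0.31921397 0.052     ]
```

View pics/w3.png

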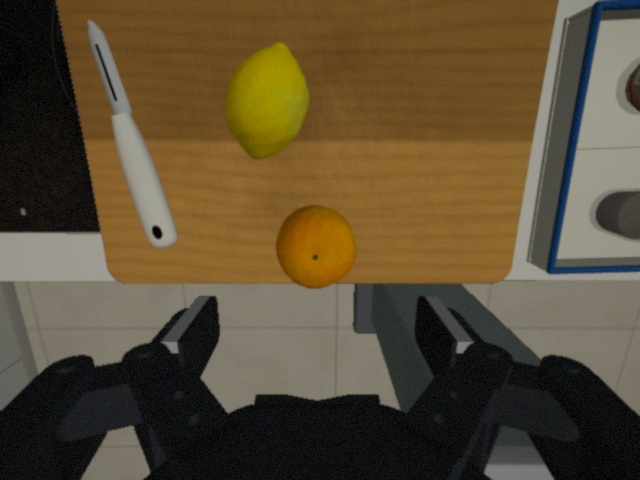

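The mandarin is at (316,246), as predicted, so I'll grasp it.

>>> servo_tool:
  motion:
    - [[-0.001, 0, 0.03, 0, 0, 0, 1], [-0.001, 0, 0.06, 0, 0, 0, 1], [-0.001, 0, 0.08, 0, 0, 0, 1], [-0.001, 0, 0.09, 0, 0, 0, 1], [-0.001, 0, 0.095, 0, 0, 0, 1], [-0.001, 0, 0.095, 0, 0, 0, 1], [-0.001, 0, 0.095, 0, 0, 0, 0.1], [-0.001, 0, 0.095, 0, 0, 0, 0.1], [-0.001, 0, 0.095, 0, 0, 0, 0.1], [-0.001, 0, 0.095, 0, 0, 0, 0.1], [-0.001, 0, 0.095, 0, 0, 0, 0.1], [-0.001, 0, 0.095, 0, 0, 0, 0.1]]

```text
t: 13.38
eef_pos: [0.4333, 0.3195, 0.0311]
tool_rot: [0.0, 1.0, -0.0, 0.001]
contact_force: [-1.7, -3.3, 12.2]
gripper_width: 0.599
grasp_force: 49.1
```

>>> servo_tool:
  motion:
    - [[0, 0, -0.005, 0, 0, 0, 0.1], [0, 0, -0.012, 0, 0, 0, 0.1], [0, 0, -0.02, 0, 0, 0, 0.1], [0, 0, -0.03, 0, 0, 0, 0.1], [0, 0, -0.03, 0, 0, 0, 0.1]]

```text
t: 13.8
eef_pos: [0.4334, 0.3206, 0.0614]
tool_rot: [-0.001, 1.0, -0.0, 0.001]
contact_force: [0.9, 0.4, 0.2]
gripper_width: 0.594
grasp_force: 49.4
```

```bash
python3 - <<'E'
from h import *
p,r=tool();print(p)
c=bot.read_camera("wrist");S=bot.read_camera("side")
a=cv2.resize(c["img"][130:370,160:480],(400,300));b=cv2.resize(S["img"][275:395,270:430],(400,300))
cv2.imwrite("pics/m1.png",np.hstack([a,b])[:,:,::-1])
E
```

```text
[0.43336021 0.32063494 0.06142092]
```

View pics/m1.png

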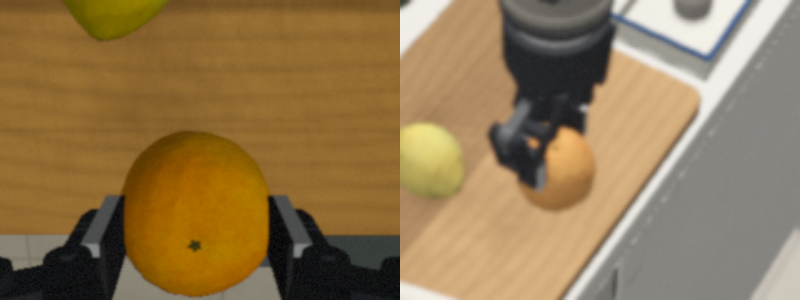

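>>> servo_tool:
  motion:
    - [[0, 0, -0.02, 0, 0, 0, 0.1], [0, 0, -0.045, 0, 0, 0, 0.1], [0, 0.005, -0.07, 0, 0, 0, 0.1], [0, 0.02, -0.09, 0, 0, 0, 0.1], [0.002, 0.045, -0.1, 0, 0, 0, 0.1], [0.004, 0.075, -0.1, 0, 0, 0, 0.1], [0.006, 0.11, -0.1, 0, 0, 0, 0.1], [0.008, 0.145, -0.1, 0, 0, 0, 0.1], [0.01, 0.18, -0.1, 0, 0, 0, 0.1], [0.012, 0.215, -0.1, 0, 0, 0, 0.1], [0.014, 0.25, -0.1, 0, 0, 0, 0.1], [0.016, 0.285, -0.1, 0, 0, 0, 0.1], [0.018, 0.32, -0.1, 0, 0, 0, 0.1], [0.02, 0.355, -0.1, 0, 0, 0, 0.1], [0.02, 0.39, -0.1, 0, 0, 0, 0.1], [0.02, 0.425, -0.1, 0, 0, 0, 0.1], [0.02, 0.46, -0.1, 0, 0, 0, 0.1], [0.02, 0.495, -0.1, 0, 0, 0, 0.1], [0.02, 0.525, -0.1, 0, 0, 0, 0.1], [0.02, 0.545, -0.1, 0, 0, 0, 0.1]]

```text
t: 15.57
eef_pos: [0.4512, -0.2292, 0.1586]
tool_rot: [0.0, 1.0, -0.002, -0.0]
contact_force: [0.1, 0.2, -1.1]
gripper_width: 0.596
grasp_force: 49.8
```

>>> servo_tool:
  motion:
    - [[0, 0.01, 0.01, 0, 0, 0, 0.1], [0, 0.014, 0.03, 0, 0, 0, 0.1], [0, 0.014, 0.055, 0, 0, 0, 0.1], [0, 0.014, 0.08, 0, 0, 0, 0.1], [0, 0.014, 0.1, 0, 0, 0, 0.1], [0, 0.014, 0.115, 0, 0, 0, 0.1], [0, 0.014, 0.125, 0, 0, 0, 0.1], [0, 0.014, 0.132, 0, 0, 0, 0.1], [0, 0.014, 0.135, 0, 0, 0, 0.1], [0, 0.014, 0.135, 0, 0, 0, 0.1]]

```text
t: 16.4
eef_pos: [0.4522, -0.2391, 0.0237]
tool_rot: [-0.0, 1.0, 0.0, -0.0]
contact_force: [-0.2, 0.3, -0.9]
gripper_width: 0.597
grasp_force: 49.8
```

>>> servo_tool:
  motion:
    - [[0, 0, 0.004, 0, 0, 0, 0.1], [0, 0, 0.008, 0, 0, 0, 0.1], [0, 0, 0.009, 0, 0, 0, 0.1], [0, 0, 0.009, 0, 0, 0, 0.7], [0, 0, 0.009, 0, 0, 0, 0.8], [0, 0, 0.009, 0, 0, 0, 0.8], [0, 0, 0.009, 0, 0, 0, 0.8], [0, 0, -0.005, 0, 0, 0, 0.8], [0, 0, -0.035, 0, 0, 0, 0.8], [0, 0, -0.07, 0, 0, 0, 0.8], [0, 0, -0.105, 0, 0, 0, 0.8], [0.005, -0.02, -0.13, 0, 0, 0, 0.9], [0.01, -0.05, -0.136, 0, 0, 0, 1], [0.015, -0.085, -0.136, 0, 0, 0, 1], [0.02, -0.12, -0.136, 0, 0, 0, 1], [0.025, -0.155, -0.136, 0, 0, 0, 1], [0.03, -0.19, -0.136, 0, 0, 0, 1], [0.035, -0.225, -0.136, 0, 0, 0, 1], [0.04, -0.26, -0.136, 0, 0, 0, 1], [0.045, -0.295, -0.136, 0, 0, 0, 1]]

```text
t: 18.07
eef_pos: [0.4973, 0.057, 0.1604]
tool_rot: [0.0, 1.0, -0.0, 0.0]
contact_force: [1.0, 0.1, -0.2]
gripper_width: 1.001
grasp_force: 0.0
```

>>> servo_tool:
  motion:
    - [[0.004, -0.035, 0, 0, 0, 0.4, 1], [0.008, -0.07, 0, 0, 0, 0.8, 1], [0.012, -0.105, 0, 0, 0, 1.2, 1], [0.016, -0.14, 0, 0, 0, 1.6, 1], [0.02, -0.175, 0, 0, 0, 2.0, 1], [0.025, -0.21, 0, 0, 0, 2.4, 1], [0.03, -0.245, 0, 0, 0, 2.8, 1], [0.034, -0.275, 0.01, 0, 0, 3.1, 1], [0.036, -0.295, 0.025, 0, 0, 3.1, 1], [0.036, -0.301, 0.04, 0, 0, 3.1, 1], [0.036, -0.301, 0.04, 0, 0, 3.1, 1], [0.036, -0.301, 0.04, 0, 0, 3.1, 1]]

```text
t: 19.07
eef_pos: [0.5327, 0.3548, 0.1189]
tool_rot: [0.001, 0.991, -0.135, -0.001]
contact_force: [0.1, 0.3, 0.3]
gripper_width: 1.001
grasp_force: 0.0
```

```bash
python3 - <<'E'
from h import *
p,r=tool();print(p,r.as_matrix()[:,0])
c=bot.read_camera("wrist"); T=bot.read_camera("top");print(proj(c,[.533,.356,.05]))
a=cv2.resize(c["img"],(400,300));b=cv2.resize(T["img"][200:350,295:495],(400,300))
cv2.imwrite("pics/l1.png",np.hstack([a,b])[:,:,::-1])
ce,s,m=blob(c,(22,120,60),(34,255,255),(150,100,500,400)); P=at(c,ce,.05); print(ce,s,P)
ys,xs=np.nonzero(m); w,v=np.linalg.eigh(np.cov(np.array([xs,ys]))); print(v[:,1],2*2*np.sqrt(w))
E
```

```text
[0.5326807  0.35475059 0.11889161] [ 0.96356915 -0.26745552 -0.00142603]
[315.57263945 243.53954773]
[319.52399554 240.65680804] [ 283  191   74   99 5376] [0.53439622 0.35249054 0.05      ]
[-0.03928234  0.99922815] [73.30407482 93.67178002]
```

View pics/l1.png

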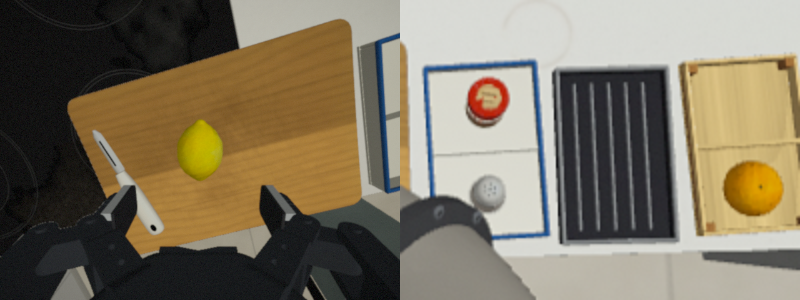

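The top view shows the jar and shaker upright, one in each bay of the white tray, and the mandarin in the crate's near bay. The lemon is at wrist pixel (320,241), aligned with the tool, so I'll grasp it lower down.

>>> servo_tool:
  motion:
    - [[0.002, 0.002, 0.03, 0, 0, 0, 1], [0.002, 0.002, 0.06, 0, 0, 0, 1], [0.002, 0.002, 0.08, 0, 0, 0, 1], [0.002, 0.002, 0.09, 0, 0, 0, 1], [0.002, 0.002, 0.094, 0, 0, 0, 1], [0.002, 0.002, 0.094, 0, 0, 0, 1], [0.002, 0.002, 0.094, 0, 0, 0, 0.1], [0.002, 0.002, 0.094, 0, 0, 0, 0.1], [0.002, 0.002, 0.094, 0, 0, 0, 0.1], [0.002, 0.002, 0.094, 0, 0, 0, 0.1], [0.002, 0.002, 0.094, 0, 0, 0, 0.1], [0.002, 0.002, 0.094, 0, 0, 0, 0.1]]

```text
t: 20.17
eef_pos: [0.5355, 0.3544, 0.0281]
tool_rot: [-0.0, 0.991, -0.135, 0.001]
contact_force: [-1.3, -2.8, 8.0]
gripper_width: 0.532
grasp_force: 48.6
```

>>> servo_tool:
  motion:
    - [[0, 0, -0.005, 0, 0, 0, 0.1], [0, 0, -0.012, 0, 0, 0, 0.1], [0, 0, -0.02, 0, 0, 0, 0.1], [0, 0, -0.03, 0, 0, 0, 0.1], [0, 0, -0.03, 0, 0, 0, 0.1]]

```text
t: 20.58
eef_pos: [0.5359, 0.3552, 0.0588]
tool_rot: [-0.001, 0.991, -0.135, 0.001]
contact_force: [-0.1, -0.0, -1.0]
gripper_width: 0.528
grasp_force: 48.8
```

>>> servo_tool:
  motion:
    - [[0, 0, -0.02, 0, 0, -0.5, 0.1], [0, 0, -0.045, 0, 0, -1.1, 0.1], [0, 0, -0.07, 0, 0, -1.8, 0.1], [0, 0, -0.09, 0, 0, -2.5, 0.1], [0, 0, -0.1, 0, 0, -3.1, 0.1], [0, 0, -0.1, 0, 0, -3.1, 0.1]]

```text
t: 21.08
eef_pos: [0.536, 0.3553, 0.1592]
tool_rot: [-0.002, 1.0, 0.001, 0.002]
contact_force: [0.1, 0.4, -1.4]
gripper_width: 0.526
grasp_force: 49.0
```

>>> servo_tool:
  motion:
    - [[0, 0.02, 0, 0, 0, 0, 0.1], [0.001, 0.05, 0, 0, 0, 0, 0.1], [0.002, 0.085, 0, 0, 0, 0, 0.1], [0.003, 0.12, 0, 0, 0, 0, 0.1], [0.004, 0.155, 0, 0, 0, 0, 0.1], [0.005, 0.19, 0, 0, 0, 0, 0.1], [0.006, 0.225, 0, 0, 0, 0, 0.1], [0.007, 0.26, 0, 0, 0, 0, 0.1], [0.008, 0.295, 0, 0, 0, 0, 0.1], [0.009, 0.33, 0, 0, 0, 0, 0.1], [0.01, 0.365, 0, 0, 0, 0, 0.1], [0.011, 0.4, 0, 0, 0, 0, 0.1], [0.012, 0.435, 0, 0, 0, 0, 0.1], [0.013, 0.47, 0, 0, 0, 0, 0.1], [0.014, 0.505, 0, 0, 0, 0, 0.1], [0.014, 0.54, 0, 0, 0, 0, 0.1], [0.014, 0.57, 0, 0, 0, 0, 0.1], [0.014, 0.587, 0, 0, 0, 0, 0.1], [0.014, 0.594, 0, 0, 0, 0, 0.1], [0.014, 0.594, 0, 0, 0, 0, 0.1]]

```text
t: 22.75
eef_pos: [0.5477, -0.2418, 0.1551]
tool_rot: [-0.0, 1.0, -0.002, -0.001]
contact_force: [-0.9, -0.1, -0.8]
gripper_width: 0.526
grasp_force: 49.0
```

>>> servo_tool:
  motion:
    - [[0, 0, 0.02, 0, 0, 0, 0.1], [0, 0, 0.05, 0, 0, 0, 0.1], [0, 0, 0.08, 0, 0, 0, 0.1], [0, 0, 0.105, 0, 0, 0, 0.1], [0, 0, 0.12, 0, 0, 0, 0.1], [0, 0, 0.13, 0, 0, 0, 0.1], [0, 0, 0.135, 0, 0, 0, 0.1], [0, 0, 0.135, 0, 0, 0, 0.1], [0, 0, 0.135, 0, 0, 0, 0.1]]

```text
t: 23.5
eef_pos: [0.5495, -0.2393, 0.0219]
tool_rot: [0.0, 1.0, 0.0, 0.001]
contact_force: [0.6, -0.9, -0.7]
gripper_width: 0.525
grasp_force: 49.0
```

>>> servo_tool:
  motion:
    - [[0, 0, 0.004, 0, 0, 0, 0.1], [0, 0, 0.008, 0, 0, 0, 0.1], [0, 0, 0.009, 0, 0, 0, 0.1], [0, 0, 0.009, 0, 0, 0, 0.6], [0, 0, 0.009, 0, 0, 0, 0.75], [0, 0, 0.009, 0, 0, 0, 0.75], [0, 0, 0.009, 0, 0, 0, 0.75], [0, 0, -0.005, 0, 0, 0, 0.75], [0, 0, -0.035, 0, 0, 0, 0.75], [0, 0, -0.07, 0, 0, 0, 0.75], [0, 0, -0.105, 0, 0, 0, 0.75], [0, -0.02, -0.13, 0, 0, 0, 0.75], [-0.004, -0.05, -0.138, 0, 0, 0, 0.75], [-0.008, -0.085, -0.138, 0, 0, 0, 0.75], [-0.012, -0.12, -0.138, 0, 0, 0, 0.75], [-0.016, -0.155, -0.138, 0, 0, 0, 0.75], [-0.02, -0.19, -0.138, 0, 0, 0, 0.75], [-0.024, -0.225, -0.138, 0, 0, 0, 0.75], [-0.028, -0.26, -0.138, 0, 0, 0, 0.75], [-0.03, -0.295, -0.138, 0, 0, 0, 0.75]]

```text
t: 25.17
eef_pos: [0.5181, 0.0566, 0.1604]
tool_rot: [0.0, 1.0, 0.0, 0.001]
contact_force: [-0.5, 0.4, -0.8]
gripper_width: 0.749
grasp_force: 0.0
```

>>> servo_tool:
  motion:
    - [[-0.001, -0.035, 0, 0, 0, 0, 0.75], [-0.002, -0.07, 0, 0, 0, 0, 0.75], [-0.003, -0.105, 0, 0, 0, 0, 0.75], [-0.004, -0.14, 0, 0, 0, 0, 0.75], [-0.005, -0.175, 0, 0, 0, -0.3, 0.75], [-0.006, -0.21, 0, 0, 0, -0.6, 0.75], [-0.007, -0.245, 0, 0, 0, -0.9, 0.75], [-0.008, -0.28, 0, 0, 0, -1.2, 0.75], [-0.009, -0.315, 0, 0, 0, -1.5, 0.75], [-0.01, -0.35, 0, 0, 0, -1.8, 0.75], [-0.011, -0.38, 0, 0, 0, -2.2, 0.75], [-0.011, -0.4, 0.01, 0, 0, -2.2, 0.75], [-0.011, -0.405, 0.03, 0, 0, -2.2, 0.75], [-0.011, -0.405, 0.05, 0, 0, -2.2, 0.75], [-0.011, -0.405, 0.05, 0, 0, -2.2, 0.75], [-0.011, -0.405, 0.05, 0, 0, -2.2, 0.75]]

```text
t: 26.5
eef_pos: [0.5075, 0.4592, 0.1091]
tool_rot: [0.001, 0.995, 0.096, -0.001]
contact_force: [0.1, 0.3, -0.2]
gripper_width: 0.75
grasp_force: 0.0
```

```bash
python3 - <<'E'
from h import *
p,r=tool();print(p,r.as_matrix()[:,0])
c=bot.read_camera("wrist"); T=bot.read_camera("top");print(proj(c,[.508,.460,.038]))
a=cv2.resize(c["img"],(400,300));b=cv2.resize(T["img"][200:350,295:515],(400,300))
cv2.imwrite("pics/p1.png",np.hstack([a,b])[:,:,::-1])
for q in [(x,y) for x in(320,) for y in (100,240,350)]: print(q,at(c,q,.036))
E
```

```text
[0.50745392 0.4592287  0.10911148] [ 0.98165514  0.19066027 -0.00136228]
[316.08923911 242.03585251]
(320, 100) [0.60782812 0.47660769 0.036     ]
(320, 240) [0.50962088 0.45723503 0.036     ]
(320, 350) [0.41386408 0.43835345 0.036     ]
```

View pics/p1.png

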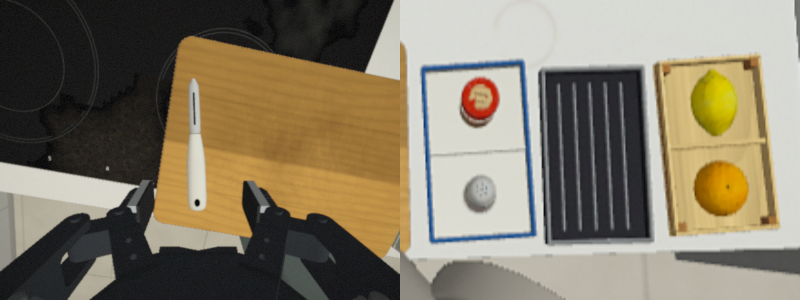

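All four other items are in place. The peeler runs from wrist pixel (310,125) to (318,336), with the handle from row 215 on. I'll turn slightly and grip the handle just below its middle.

>>> servo_tool:
  motion:
    - [[-0.005, -0.001, 0.03, 0, 0, -0.4, 0.75], [-0.01, -0.001, 0.055, 0, 0, -0.4, 0.75], [-0.01, -0.001, 0.07, 0, 0, -0.4, 0.75], [-0.01, -0.001, 0.08, 0, 0, -0.4, 0.75], [-0.01, -0.001, 0.084, 0, 0, -0.4, 0.75], [-0.01, -0.001, 0.084, 0, 0, -0.4, 0.75], [-0.01, -0.001, 0.084, 0, 0, -0.4, 0.4], [-0.01, -0.001, 0.084, 0, 0, -0.4, 0.05], [-0.01, -0.001, 0.084, 0, 0, -0.4, 0], [-0.01, -0.001, 0.084, 0, 0, -0.4, 0], [-0.01, -0.001, 0.084, 0, 0, -0.4, 0], [-0.01, -0.001, 0.084, 0, 0, -0.4, 0], [-0.01, -0.001, 0.084, 0, 0, -0.4, 0]]

```text
t: 27.68
eef_pos: [0.4977, 0.4591, 0.0252]
tool_rot: [-0.0, 0.994, 0.113, 0.0]
contact_force: [-0.6, -0.1, -0.2]
gripper_width: 0.003
grasp_force: 0.0
```

The fingers closed empty, so I'll look.

```bash
python3 - <<'E'
from h import *
p,r=tool();print(p)
c=bot.read_camera("wrist"); S=bot.read_camera("side")
a=cv2.resize(c["img"],(400,300));b=cv2.resize(S["img"][320:440,180:340],(400,300))
cv2.imwrite("pics/p2.png",np.hstack([a,b])[:,:,::-1])
E
```

```text
[0.49774696 0.45907616 0.02519463]
```

View pics/p2.png

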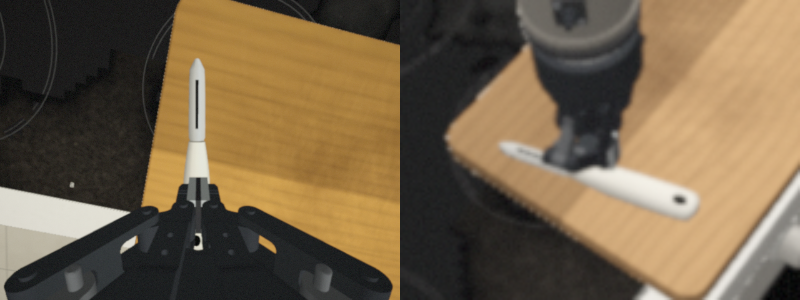

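The fingers shut above the peeler, so the real fingertips sit higher than the reported TCP. That also fits the high grips on the fruit. I'll open and feel downwards in small steps.

>>> servo_tool:
  motion:
    - [[0, 0, -0.01, 0, 0, 0, 0.6], [0, 0, -0.01, 0, 0, 0, 0.6], [0, 0, -0.01, 0, 0, 0, 0.6], [0, 0, 0, 0, 0, 0, 0.6], [0, 0, 0.004, 0, 0, 0, 0.6], [0, 0, 0.008, 0, 0, 0, 0.6], [0, 0, 0.01, 0, 0, 0, 0.6], [0, 0, 0.01, 0, 0, 0, 0.6], [0, 0, 0.01, 0, 0, 0, 0.6]]

```text
t: 28.53
eef_pos: [0.4976, 0.459, 0.0148]
tool_rot: [0.0, 0.994, 0.113, -0.0]
contact_force: [-0.7, 0.1, -0.4]
gripper_width: 0.599
grasp_force: 0.0
```

>>> servo_tool:
  motion:
    - [[0, 0, 0, 0, 0, 0, 0], [0, 0, 0, 0, 0, 0, 0], [0, 0, 0, 0, 0, 0, 0], [0, 0, 0, 0, 0, 0, 0], [0, 0, 0, 0, 0, 0, 0], [0, 0, 0, 0, 0, 0, 0], [0, 0, 0, 0, 0, 0, 0]]

```text
t: 29.12
eef_pos: [0.4978, 0.4591, 0.0152]
tool_rot: [-0.0, 0.994, 0.113, 0.0]
contact_force: [0.1, 0.4, 0.3]
gripper_width: 0.0
grasp_force: 0.0
```

>>> servo_tool:
  motion:
    - [[0, 0, 0, 0, 0, 0, 0.6], [0, 0, 0, 0, 0, 0, 0.6], [0, 0, 0, 0, 0, 0, 0.6], [0, 0, 0.003, 0, 0, 0, 0.6], [0, 0, 0.006, 0, 0, 0, 0.6], [0, 0, 0.008, 0, 0, 0, 0.6], [0, 0, 0.008, 0, 0, 0, 0.6], [0, 0, 0.008, 0, 0, 0, 0.6]]

```text
t: 29.78
eef_pos: [0.4975, 0.4589, 0.0067]
tool_rot: [0.0, 0.994, 0.113, -0.0]
contact_force: [0.5, -0.3, -0.0]
gripper_width: 0.596
grasp_force: 0.0
```

>>> servo_tool:
  motion:
    - [[0, 0, 0, 0, 0, 0, 0], [0, 0, 0, 0, 0, 0, 0], [0, 0, 0, 0, 0, 0, 0], [0, 0, 0, 0, 0, 0, 0], [0, 0, 0, 0, 0, 0, 0], [0, 0, 0, 0, 0, 0, 0], [0, 0, 0, 0, 0, 0, 0]]

```text
t: 30.37
eef_pos: [0.4978, 0.4593, 0.0076]
tool_rot: [-0.0, 0.994, 0.113, 0.0]
contact_force: [-0.7, -0.8, 5.6]
gripper_width: 0.243
grasp_force: 49.5
```

>>> servo_tool:
  motion:
    - [[0, 0, 0, 0, 0, 0, 0.6], [0, 0, 0, 0, 0, 0, 0.6], [0, 0, 0, 0, 0, 0, 0.6], [0, 0, 0.003, 0, 0, 0, 0.6], [0, 0, 0.006, 0, 0, 0, 0.6], [0, 0, 0.006, 0, 0, 0, 0.6], [0, 0, 0.006, 0, 0, 0, 0], [0, 0, 0.006, 0, 0, 0, 0], [0, 0, 0.006, 0, 0, 0, 0], [0, 0, 0.006, 0, 0, 0, 0], [0, 0, 0.006, 0, 0, 0, 0], [0, 0, 0.006, 0, 0, 0, 0]]

```text
t: 31.37
eef_pos: [0.4977, 0.4592, 0.0013]
tool_rot: [-0.0, 0.994, 0.113, 0.0]
contact_force: [-0.3, 0.1, 1.1]
gripper_width: 0.272
grasp_force: 49.7
```

>>> servo_tool:
  motion:
    - [[0, 0, -0.005, 0, 0, 0, 0], [0, 0, -0.015, 0, 0, 0, 0], [0, 0, -0.03, 0, 0, 0, 0], [0, 0, -0.05, 0, 0, 0, 0], [0, 0, -0.06, 0, 0, 0, 0], [0, 0, -0.06, 0, 0, 0, 0]]

```text
t: 31.87
eef_pos: [0.4991, 0.4611, 0.0651]
tool_rot: [-0.002, 0.994, 0.113, 0.002]
contact_force: [0.1, 1.1, -0.5]
gripper_width: 0.271
grasp_force: 49.5
```

```bash
python3 - <<'E'
from h import *
o=bot.get_obs();print(o["eef_pos"],o["gripper_width"],o["contact_force"])
c=bot.read_camera("wrist"); S=bot.read_camera("side")
a=cv2.resize(c["img"],(400,300));b=cv2.resize(S["img"][300:420,180:340],(400,300))
cv2.imwrite("pics/p3.png",np.hstack([a,b])[:,:,::-1])
E
```

```text
[0.49910329 0.46105398 0.06512201] 0.2712283964353857 [ 0.13446035  1.07458506 -0.52906556]
```

View pics/p3.png

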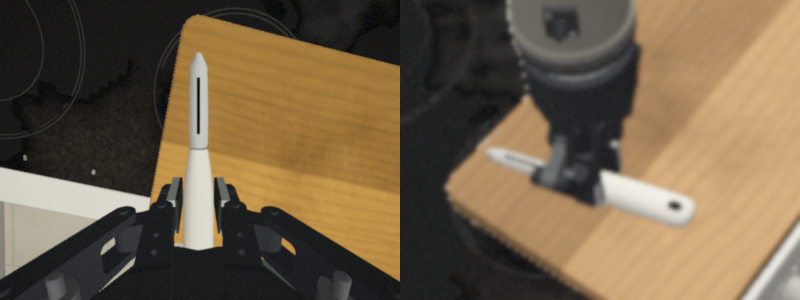

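The peeler is held level, about 11 mm handle-side of its middle. Taking it to the black tray.

>>> servo_tool:
  motion:
    - [[0, 0, -0.02, 0, 0, 0.4, 0], [0, 0, -0.045, 0, 0, 0.9, 0], [0, 0, -0.07, 0, 0, 1.4, 0], [0, 0, -0.09, 0, 0, 1.9, 0], [0, 0, -0.1, 0, 0, 2.4, 0], [0, 0, -0.1, 0, 0, 2.6, 0], [0, 0, -0.1, 0, 0, 2.6, 0]]

```text
t: 32.55
eef_pos: [0.4976, 0.4587, 0.1603]
tool_rot: [0.0, 1.0, -0.0, -0.0]
contact_force: [-0.3, -0.2, -1.7]
gripper_width: 0.276
grasp_force: 49.5
```

>>> servo_tool:
  motion:
    - [[0, 0.015, 0, 0, 0, 0, 0], [-0.001, 0.04, 0, 0, 0, 0, 0], [-0.002, 0.07, 0, 0, 0, 0, 0], [-0.003, 0.105, 0, 0, 0, 0, 0], [-0.004, 0.14, 0, 0, 0, 0, 0], [-0.005, 0.175, 0, 0, 0, 0, 0], [-0.006, 0.21, 0, 0, 0, 0, 0], [-0.007, 0.245, 0, 0, 0, 0, 0], [-0.008, 0.28, 0, 0, 0, 0, 0], [-0.009, 0.315, 0, 0, 0, 0, 0], [-0.01, 0.35, 0, 0, 0, 0, 0], [-0.012, 0.385, 0, 0, 0, 0, 0], [-0.014, 0.42, 0, 0, 0, 0, 0], [-0.0145, 0.455, 0, 0, 0, 0, 0], [-0.0145, 0.49, 0, 0, 0, 0, 0], [-0.0145, 0.52, 0, 0, 0, 0, 0], [-0.0145, 0.54, 0, 0, 0, 0, 0], [-0.0145, 0.55, 0, 0, 0, 0, 0], [-0.0145, 0.55, 0, 0, 0, 0, 0]]

```text
t: 34.13
eef_pos: [0.4819, -0.0934, 0.1596]
tool_rot: [0.0, 1.0, -0.002, -0.001]
contact_force: [-0.5, 1.0, -0.8]
gripper_width: 0.273
grasp_force: 49.5
```

>>> servo_tool:
  motion:
    - [[0, 0, 0.03, 0, 0, 0, 0], [0, 0, 0.06, 0, 0, 0, 0], [0, 0, 0.09, 0, 0, 0, 0], [0, 0, 0.11, 0, 0, 0, 0], [0, 0, 0.12, 0, 0, 0, 0], [0, 0, 0.12, 0, 0, 0, 0], [0, 0, 0.12, 0, 0, 0, 0]]

```text
t: 34.72
eef_pos: [0.4833, -0.0895, 0.0412]
tool_rot: [-0.0, 1.0, 0.001, -0.0]
contact_force: [0.4, 0.2, -1.1]
gripper_width: 0.273
grasp_force: 49.4
```

```bash
python3 - <<'E'
from h import *
p,r=tool();print(p,r.as_matrix()[:,0])
c=bot.read_camera("wrist")
# tool-z: peeler underside ~ p.z+.021 ; top .039
h=cv2.cvtColor(c["img"],cv2.COLOR_RGB2HSV)
for n,P in {"tipExp":[.58,-.091,p[2]+.028],"rimfar":[.593,-.091,.03],"whiteRim":[.5,-.03,.03]}.items(): print(n,proj(c,P))
u=int(proj(c,[.56,-.091,p[2]+.03])[0])
print([int(v) for v in c["img"][0:260:5,u].mean(1)])
g=c["img"].min(2)>135; g[:, :u-40]=0; g[:,u+40:]=0; g[300:]=0
n,l,s,ce=cv2.connectedComponentsWithStats(g.astype(np.uint8)); print([ (list(map(int,a)),b.round(0)) for a,b in zip(s[1:],ce[1:]) if a[4]>150])
E
```

```text
[ 0.4833234  -0.08952692  0.04120008] [ 9.99998067e-01  1.91744467e-03 -4.35051949e-04]
tipExp [321.72688602  79.35799591]
rimfar [320.88269594  66.23092982]
whiteRim [214.94535856 243.73327151]
[195, 196, 195, 194, 196, 197, 198, 196, 198, 200, 199, 200, 199, 130, 120, 73, 19, 133, 183, 186, 185, 185, 185, 185, 185, 181, 180, 180, 180, 181, 181, 180, 180, 182, 181, 180, 182, 181, 180, 182, 182, 184, 182, 184, 186, 186, 186, 183, 181, 203, 205, 205]
[([281, 0, 80, 66, 5204], array([321.,  32.])), ([305, 84, 27, 154, 3225], array([319., 164.])), ([297, 239, 43, 61, 2240], array([318., 271.]))]
```

The tip measures at x≈0.577, inside the far wall's inner face at 0.591. Lowering now.

>>> servo_tool:
  motion:
    - [[0.002, 0, 0.012, 0, 0, 0, 0], [0.002, 0, 0.027, 0, 0, 0, 0], [0.002, 0, 0.038, 0, 0, 0, 0], [0.002, 0, 0.045, 0, 0, 0, 0], [0.002, 0, 0.049, 0, 0, 0, 0], [0.002, 0, 0.051, 0, 0, 0, 0], [0.002, 0, 0.051, 0, 0, 0, 0]]

```text
t: 35.35
eef_pos: [0.4852, -0.0909, -0.0101]
tool_rot: [-0.0, 1.0, -0.0, -0.0]
contact_force: [-1.1, 0.6, -0.1]
gripper_width: 0.272
grasp_force: 49.5
```

Lowering slightly further, then releasing and backing off.

>>> servo_tool:
  motion:
    - [[0, 0, 0.002, 0, 0, 0, 0], [0, 0, 0.003, 0, 0, 0, 0], [0, 0, 0.003, 0, 0, 0, 0.2], [0, 0, 0.003, 0, 0, 0, 0.4], [0, 0, 0.003, 0, 0, 0, 0.6], [0, 0, 0.003, 0, 0, 0, 0.6], [0, 0, 0.003, 0, 0, 0, 0.6], [0, 0, -0.01, 0, 0, 0, 0.6], [0, 0, -0.04, 0, 0, 0, 0.6], [0, 0, -0.075, 0, 0, 0, 0.6], [0, 0, -0.11, 0, 0, 0, 0.6], [0, 0, -0.145, 0, 0, 0, 0.6], [-0.01, 0, -0.18, 0, 0, 0, 0.6], [-0.03, 0, -0.2, 0, 0, 0, 0.6], [-0.05, 0, -0.21, 0, 0, 0, 0.6], [-0.05, 0, -0.21, 0, 0, 0, 0.6], [-0.05, 0, -0.21, 0, 0, 0, 0.6], [-0.05, 0, -0.21, 0, 0, 0, 0.6]]

```text
t: 36.85
eef_pos: [0.4353, -0.0911, 0.1999]
tool_rot: [0.0, 1.0, -0.0, 0.0]
contact_force: [0.2, 0.5, 0.2]
gripper_width: 0.603
grasp_force: 0.0
```

```bash
python3 - <<'E'
from h import *
np.set_printoptions(precision=3,suppress=True)
p,r=tool();print(p)
T=bot.read_camera("top");S=bot.read_camera("side");c=bot.read_camera("wrist")
x0,y0=[int(v) for v in proj(c,[.575,-.091,.015])]; print("tip",x0,y0)
for nm,cam,box in(("wrist",c,(x0-60,max(y0-60,0),x0+60,300)),("top",T,(380,238,428,316))):
    g=(cam["img"].min(2)>140); k=np.zeros(g.shape,np.uint8); k[box[1]:box[3],box[0]:box[2]]=g[box[1]:box[3],box[0]:box[2]]
    n,l,s,ce=cv2.connectedComponentsWithStats(k)
    for i in range(1,n):
        if s[i,4]>100:
            ys,xs=np.nonzero(l==i); P=np.array([at(cam,(x,y),.016)[:2] for x,y in zip(xs,ys)]); w,v=np.linalg.eigh(np.cov(P.T)); print(nm,s[i],P.min(0),P.max(0),v[:,1])
for nm,cam,lo,hi,box,z in[("lemon",T,(22,120,80),(34,255,255),(430,220,510,320),.033),("mand",T,(8,170,100),(21,255,255),(440,270,505,320),.035),("cap",T,(0,180,80),(6,255,255),(300,225,372,322),.111),("capS",S,(0,150,80),(8,255,255),(310,210,420,300),.105)]:
    try: ce,s,m=blob(cam,lo,hi,box); print(nm,s,at(cam,ce,z))
    except Exception as e: print(nm,e)
print("mug/vase diff", np.abs(T["img"][158:205,250:300].astype(int)-cv2.imread("pics/top0.png")[158:205,250:300,::-1]).mean(), np.abs(T["img"][150:190,340:380].astype(int)-cv2.imread("pics/top0.png")[150:190,340:380,::-1]).mean())
E
```

```text
[ 0.435 -0.091  0.2  ]
tip 317 73
wrist [ 257   13  120   35 4154] [ 0.598 -0.147] [ 0.626 -0.033] [0.006 1.   ]
wrist [ 310   71   18  164 1722] [ 0.413 -0.102] [ 0.577 -0.083] [-1.     0.005]
top [398 240  10  52 311] [ 0.462 -0.102] [ 0.58  -0.081] [-1.   -0.02]
lemon [455 234  26  19 345] [ 0.563 -0.243  0.033]
mand attempt to get argmax of an empty sequence
cap [329 239  20  21 189] [0.548 0.058 0.111]
capS [343 226  18  17 161] [0.542 0.07  0.105]
mug/vase diff 0.9495035460992908 1.2716666666666667
```

The peeler lies flat in the tray, spanning x 0.413–0.577 and within 0.02 rad of its axis. The mug and vase have not moved, and the robot is clear.

```bash
python3 -c "
from station import bot; print(bot.hand_in())"
```

```text
the job is handed in; nothing more can be done
None
```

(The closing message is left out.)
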